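Hook the V-rest cradle in and lay the piston rod in it

TASK

The V-rest cradle is too far back on the desk: pick up the wooden-handled hook, catch it behind the cradle's red pull bar and drag the cradle forward until it stands wholly on the green mat, without touching the cradle with the gripper. Put the hook down on the desk clear of the cradle, then pick up the brass piston rod and lower it gently into the two Vs of the cradle so that it lies seated in both, roughly centred between its ends (either way round), with the cradle still on the mat. Leave the crank disc, burner tray and whistle where they are.

Things in the scene. Friction and masses are not known exactly. Their poses are not given: they have to be found in the camera images.
- hook_grip (a point): Centre of the handle of the loose hook tool (160 g, standing on its handle). Handle: dark wood block 90 mm long (tool x), 20 wide (y), 36 tall (z); the point is half-way up, 18 mm above its underside. Grip it across the 20 mm. A 7 mm steel rod leaves its +x end 14 mm above this point, runs along tool +x to 138 mm from this point and there turns down into the hook.
- hook_tip (a point): Lower end of the hook's downturned tip (7 mm round bar; metal ends 3.5 mm below this point). 134 mm in tool +x and 13.5 mm below hook_grip, 27.5 mm below the axis of the hook's rod. The tip leans back 4 mm towards the handle. Same axes as the tool.
- cradle: Loose V-rest cradle, about 450 g. Origin at desk level under the rod's seat. Aluminium base 8 mm thick, x -60 to 36, y -60 to 60 mm. Two dark steel V-blocks on it at y = 40 and -40 mm, 12 mm thick (y), 50 wide (x), top at z = 52.5; 90 degree Vs along y, vertex at x 0, z 36.5, 32 wide at the top. 68 mm free between the blocks. Pull bar on the -x side, facing the robot at yaw 0.
- cradle_base (a point): Centre of the cradle's base plate, 4 mm above the desk (12 mm from cradle in its -x).
- cradle_bar (a point): Middle of the cradle's red pull bar: 6 mm round bar along cradle y, axis 36 mm above the desk, on two 6 mm posts at y = 36 and -36 mm on the base plate; at x = -54 mm in the cradle frame. Between the bar and the V-blocks' front (x = -25 mm) 26 mm is free for a hook, above the 8 mm plate.
- cradle_seat (a point): Where the middle of the rod's axis lies when seated in the Vs: 45 mm above the desk, straight above cradle's origin. The seated rod lies along cradle y.
- rod_mid (a point): Middle of the loose brass piston rod, on its axis (15 mm above the desk as it lies, level). Its x axis is the rod's axis. Shank 12 mm round, x = -65 to 65 mm; at +x a round piston 30 mm in diameter, 16 long; at -x a square crosshead 30 x 30 x 16 mm. Total length 162 mm, about 320 g. Grip the shank in the middle.
- mat: Green mat, 240 x 240 mm, flush with the desk (no edge to catch on), sides along its x and y. Origin at its centre.
- disc: Bystander: red crank disc 72 mm in diameter, 28 mm tall with its pin. Origin under its centre.
- tray: Bystander: silver open burner tray 75 (x) x 125 (y) x 20 mm. Origin under its centre.
- whistle: Bystander: chrome whistle standing upright, 26 mm in diameter, 64 mm tall. Origin under its centre.
There are look-alikes about, which are no part of the job. What is shaped like the part that bears hook_grip but purple is not meant.

How it is judged:
By the outcome, as a careful person would: the job done as asked, in the order asked, and still so for the second after the job is handed in, with the robot touching nothing.
It also fails if it takes over 72 s, if anything falls off the work surface, if the arm or the gripper's body presses on something with over 40 N, if the wrist force passes 120 N, or if a joint passes its speed limit or range.

ROBOT

A 6-joint arm with a two-finger parallel gripper is mounted at the origin on the work surface. World frame = base frame: x ahead of the robot, y to its left, z up, the work surface at z = 0. Lengths are in m, angles in rad, forces in N, time in s.
With the tool pointing down it reaches from about 0.225 to 0.875 m from the base axis. Payload 3.4 kg.
Tool frame: the origin (TCP) lies between the finger pads; the fingertips stand 25 mm ahead of it and the grasp point (between the pads) lies 6 mm ahead of it (manip.tips_ahead is the distance from the TCP to the fingertips, in m); z points along the fingers, x is the direction in which the jaws open and shut, and the axes are right-handed (so a half turn about z gives the same grasp; the last joint's range is limited). The gripper opens to 85 mm and grips with 20 to 120 N. Pads are 22 mm wide; open, the fingers measure 114 mm over their backs; the gripper's body (76 mm by 85 mm) begins 54 mm behind the grasp point. The pads swing forward as they close: fully open they stand 13 mm farther back than shut.
Start: joints at [1.229, 0.276, 1.505, -0, 1.361, -0.121], TCP at [0.126, 0.561, 0.256] pointing down, gripper open.
Joint ranges: [-2.89, 2.89], [-0.75, 2.08], [0.22, 2.7], [-1.18, 4.32], [0.11, 2.71], [-2.7, 2.7]. Speed limits (rad/s): [2.57, 2.57, 3.14, 3.14, 3.14, 3.14].

INTERFACE

Orientations are given as a unit quaternion [w, x, y, z].
In Python, from rig import manip gives the robot as it stands. The module is installed in compiled form; this text tells all that it offers.
- The arm moves only by the tool send_rows, never from a script. Its argument "plan" is a list of rows, each an object with "linear": the shift along the tool's x, y, z in m, a list of three; "delta_rot": the turn, a rotation vector about the tool's x, y, z in degrees, a list of three; "fingers": the finger opening in m, from 0 to 0.0854. A call has 1 to 12 rows; each row shifts and turns the pose as measured when the row begins, along the tool's axes as they then stand; what a row does not reach is not made up. A row lasts 1/12 s, in which the tool goes at most 41.7 mm and 7.16 degrees, less where a joint would pass 70% of its speed; a pose out of reach is approached as far as the arm can. A call with a gripper value outside its range is refused whole. The fingers move at their own pace and stop on an object; "force" is the grip in N (left out, the last holds). Time passes only in rows, so rows that do not move let the fingers close. It gives the time, the measured TCP pose, the force and the opening at its end, in the units of the state.
- manip.get_state(): the state, without advancing time (a new reading comes with each control period).
- manip.get_image(name): name is "side" or "top"; returns the picture (400x640x3 uint8, red, green, blue); there is no depth.
- manip.camera_info(name): a dict with "K" (3x3 intrinsics, pixels), "dist" ([k1, k2, p1, p2, k3] as OpenCV has them; the pictures are not rectified), "rvec" (rotation vector, rad) and "tvec" (3), from world to camera coordinates, as OpenCV has them. Camera axes: x right, y down, z forward; pixel columns grow to the right and rows downward; lengths in m; the calibration is good to about 2 mm. A picture is of the moment at which its call begins. camera_info takes no time and is no camera call.
- manip.sign_off(): hands the job in, once; it reports no verdict.
Trained networks look in the newest picture that a camera, given by its name, has taken for a name from the list of things; names that differ only in an ending like _2 or _b are one class to them, and where a whole thing is asked for, a point or a joint stands for the part that bears it (a point fixed in the world has none). Each returns a list of dicts, best first, with "p" (0 to 1); they miss things now and then, are a little off and sometimes report something else, mostly with a low value. They report only what shows in the picture. A call takes as long as a camera call. They do not tell look-alikes from the thing itself.
- manip.find_in(thing, camera): "extent" ([left, top, right, bottom] in pixels, round what is visible of it).
- manip.masks_of(thing, camera): "pixels" (400x640 bool, what is visible of it) and "extent" ([left, top, right, bottom] in pixels, round what is visible of it).
The state is a dict: "clock": time; "qpos": joint angles; "qd": joint speeds; "effort": joint torques, N m; "position": TCP position; "ee_rot": TCP orientation; "contact_force": force on the tool from outside, world axes, zero at the start; "moment": the same for the moment, N m; "width": finger opening in m.
Only numpy, scipy, OpenCV 4.12 (cv2) and the standard library are available. Lean on these libraries where they do the work, as an engineer would, in place of code of your own. Each camera call takes 0.05 s, during which the arm holds its last target. There are 200 camera calls.

## Working session

There is one attempt and no reset: what is moved stays moved. The work goes in short steps, Python scripts to look and compute and a tool call to move; the robot and the scene stay as the last step left them, time stands still between calls to the robot, and variables do not carry over. Pictures are saved under pics/ and viewed, about 8 in all and at most 12, crops included, and the job is handed in when it is done.

Besides the shell and the picture viewer there is one more tool, called in YAML: its name, and indented under it one key for each argument. send_rows: Moves the arm, as the interface text tells. Its arguments: {"type":"object","properties":{"plan":{"type":"array","items":{"type":"object","properties":{"linear":{"type":"array","items":{"type":"number"}},"delta_rot":{"type":"array","items":{"type":"number"}},"fingers":{"type":"number"}}}},"force":{"type":"number"}},"required":["plan"]}

```bash
mkdir -p pics; cat > h.py <<'E'
import numpy as np, cv2
from rig import manip
def ray(cam,uv):
    c=manip.camera_info(cam);K=np.array(c['K'],float);d=np.array(c['dist'],float)
    R=cv2.Rodrigues(np.array(c['rvec'],float))[0];t=np.array(c['tvec'],float).ravel()
    p=cv2.undistortPoints(np.array(uv,float).reshape(-1,1,2),K,d).reshape(-1,2)
    D=np.c_[p,np.ones(len(p))]@R
    return -R.T@t,D
def at(cam,uv,z):
    o,D=ray(cam,uv); return o+D*((z-o[2])/D[:,2])[:,None]
def proj(cam,P):
    c=manip.camera_info(cam)
    return cv2.projectPoints(np.array(P,float).reshape(-1,1,3),np.array(c['rvec'],float),np.array(c['tvec'],float),np.array(c['K'],float),np.array(c['dist'],float))[0].reshape(-1,2)
def save(name,img): cv2.imwrite('pics/'+name+'.png',img[:,:,::-1])
E
python3 - <<'E'
from h import *
np.set_printoptions(precision=4,suppress=True)
for c in('top','side'):
    im=manip.get_image(c); save(c+'0',im); print(c,ray(c,[[320,200]]))
for c in ('top','side'):
  for t in ('hook_grip','cradle','cradle_bar','rod_mid','mat','disc','tray','whistle'):
    print(c,t,[(np.round(r['extent']).astype(int).tolist(),round(r['p'],2)) for r in manip.find_in(t,c)][:4])
s=manip.get_state();print(s['clock'],s['position'],s['ee_rot'],s['width'],manip.tips_ahead)
E
```

```text
top (array([ 0.3834, -0.0478,  1.0529]), array([[ 0.1675, -0.0089, -0.9859]]))
side (array([ 0.5034, -1.0424,  0.6427]), array([[ 0.0477,  0.8693, -0.4923]]))
top hook_grip [([415, 284, 476, 331], 0.85), ([401, 189, 425, 258], 0.65)]
top cradle [([277, 98, 328, 140], 0.91)]
top cradle_bar [([276, 98, 325, 140], 0.79), ([200, 127, 224, 153], 0.73)]
top rod_mid [([183, 209, 210, 272], 0.58)]
top mat [([261, 134, 351, 226], 0.91)]
top disc [([202, 126, 224, 153], 0.81)]
top tray [([382, 132, 430, 161], 0.83)]
top whistle [([455, 162, 474, 178], 0.66)]
side hook_grip [([260, 270, 345, 298], 0.76)]
side cradle [([385, 187, 422, 226], 0.81)]
side cradle_bar [([385, 186, 422, 225], 0.81)]
side rod_mid [([252, 169, 306, 176], 0.78)]
side mat [([296, 199, 394, 249], 0.91)]
side disc []
side tray [([377, 255, 420, 302], 0.6)]
side whistle [([374, 312, 392, 341], 0.78)]
0.9 [0.1259 0.5611 0.2563] [-0.      0.7807  0.6249  0.    ] 0.0851690116478025 0.025
```

View pics/top0.png

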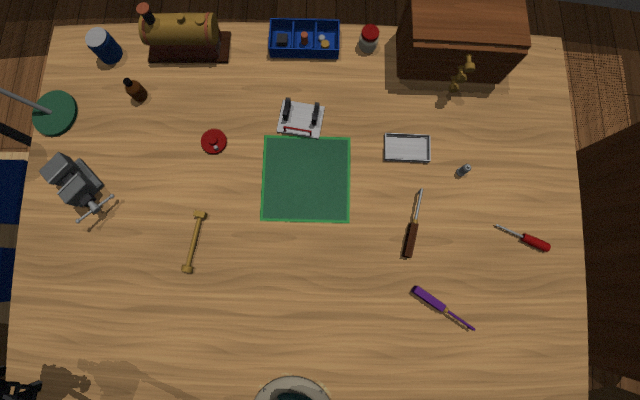

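View pics/side0.png

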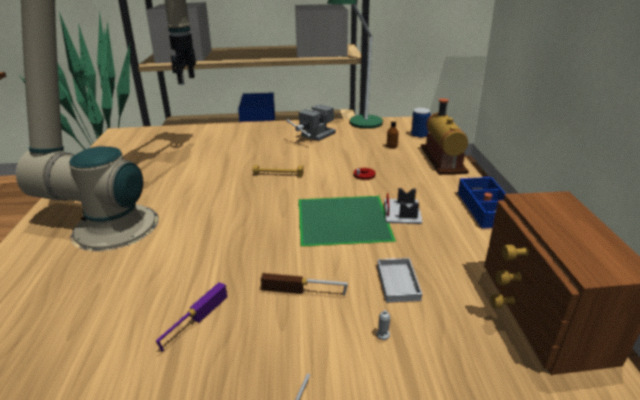

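The top view shows the wooden hook at (414,224), handle at (411,240) and tip at (420,190). A purple look-alike is at (443,308). The cradle is at (301,119), above the mat (306,179), and the rod is at (194,241). The wooden hook fits the description, and I'll confirm it in an enlarged crop. Next I fit poses with silhouettes.

```bash
cat > fit.py <<'E'
from h import *
from scipy.optimize import minimize
def box(x0,x1,y0,y1,z0,z1): return np.array([[x,y,z] for x in(x0,x1) for y in(y0,y1) for z in(z0,z1)])/1000.
def cyl(a,b,r,n=16):
    a=np.array(a,float);b=np.array(b,float);u=(b-a)/np.linalg.norm(b-a)
    v=np.cross(u,[0.3,0.5,0.8]);v/=np.linalg.norm(v);w=np.cross(u,v)
    th=np.linspace(0,2*np.pi,n,endpoint=False);c=r*(np.outer(np.cos(th),v)+np.outer(np.sin(th),w))
    return np.r_[a+c,b+c]/1000.
M={'hook_grip':[box(-45,45,-10,10,0,36),cyl([45,0,32],[138,0,32],3.5),cyl([138,0,32],[134,0,4.5],3.5)],
 'cradle':[box(-60,36,-60,60,0,8)]+[p for s in(40,-40) for p in(box(-25,25,s-6,s+6,8,36.5),box(-25,-16,s-6,s+6,8,52.5),box(16,25,s-6,s+6,8,52.5))]+[cyl([-54,-36,36],[-54,36,36],3)]+[cyl([-54,s,8],[-54,s,36],3) for s in(36,-36)],
 'rod_mid':[cyl([-65,0,15],[65,0,15],6),cyl([65,0,15],[81,0,15],15),box(-81,-65,-15,15,0,30)],
 'mat':[box(-120,120,-120,120,0,.1)]}
S=4
def render(cam,thing,p,z=0):
    im=np.zeros((400*S,640*S),np.uint8);c,s=np.cos(p[2]),np.sin(p[2])
    for P in M[thing]:
        W=P@np.array([[c,s,0],[-s,c,0],[0,0,1]])+[p[0],p[1],z]
        q=(proj(cam,W)+.5)*S
        cv2.fillConvexPoly(im,cv2.convexHull(np.round(q*16).astype(np.int32)),255,shift=4)
    return cv2.resize(im,(640,400),interpolation=cv2.INTER_AREA)/255.
def fit(thing,masks,p0,z=0):
    def f(p):
        e=0
        for c,m in masks.items():
            r=render(c,thing,p,z); e+=1-np.minimum(r,m).sum()/np.maximum(r,m).sum()
        return e/len(masks)
    p0=np.array(p0,float)
    r=minimize(f,p0,method='Nelder-Mead',options=dict(initial_simplex=np.vstack([p0,p0+[.012,0,0],p0+[0,.012,0],p0+[0,0,.15]]),xatol=2e-4,fatol=1e-4,maxiter=200))
    return r.x,r.fun
def mask(thing,cam,near=None):
    L=[(r['pixels'],r['p'],r['extent']) for r in manip.masks_of(thing,cam)]
    if near is not None: L=[l for l in L if l[2][0]-8<near[0]<l[2][2]+8 and l[2][1]-8<near[1]<l[2][3]+8]
    return L[0][0].astype(float) if L else None
E
python3 - <<'E'
from fit import *
np.set_printoptions(precision=4,suppress=True)
t=manip.get_image('top');s=manip.get_image('side')
def crop(im,x0,y0,w,h): return cv2.resize(im[y0:y0+h,x0:x0+w],(400,300),interpolation=cv2.INTER_CUBIC)
save('crops',np.vstack([np.hstack([crop(t,380,185,80,60+0) if 0 else crop(t,360,180,112,84),crop(t,250,85,112,84)]),np.hstack([crop(s,245,250,112,84),crop(s,350,165,112,84)])]))
a=at('top',[[411,240],[420,190],[301,119],[306,179],[186,268],[200,213]],0.02);print(a)
d=lambda i,j:np.arctan2(*(a[j]-a[i])[[1,0]])
init={'hook_grip':([*a[0][:2],d(0,1)],(411,240),(290,284)),'cradle':([*a[2][:2],0],(301,119),(404,206)),'rod_mid':([*((a[4]+a[5])/2)[:2],d(4,5)],(194,241),(279,172)),'mat':([*a[3][:2],0],(306,179),(345,224))}
for k,(p0,nt,ns) in init.items():
    ms={c:mask(k,c,n) for c,n in(('top',nt),('side',ns))}
    ms={c:m for c,m in ms.items() if m is not None}
    out={}
    for sel in (list(ms),)+tuple([c] for c in ms):
        p,e=fit(k,{c:ms[c] for c in sel},p0);print(k,sel,p,'deg',np.degrees(p[2]),'err',round(e,3))
    if k=='rod_mid':
        p,e=fit(k,ms,[*p0[:2],p0[2]+np.pi]);print('flip',p,e)
E
```

```text
[[ 0.4589 -0.2981  0.02  ]
 [ 0.5931 -0.3242  0.02  ]
 [ 0.7835  0.0006  0.02  ]
 [ 0.6147 -0.0184  0.02  ]
 [ 0.3702  0.287   0.02  ]
 [ 0.5155  0.2599  0.02  ]]
hook_grip ['top', 'side'] [ 0.4596 -0.294  -0.2189] deg -12.542075855601274 err 0.189
hook_grip ['top'] [ 0.4598 -0.2944 -0.2183] deg -12.506343176757882 err 0.125
hook_grip ['side'] [ 0.4588 -0.292  -0.2254] deg -12.913652493614613 err 0.237
cradle ['top', 'side'] [ 0.8018  0.0023 -0.1454] deg -8.328906326651621 err 0.069
cradle ['top'] [ 0.8031  0.0013 -0.1524] deg -8.732422481993527 err 0.052Traceback (most recent call last):
  File "<stdin>", line 14, in <module>
  File "fit.py", line 28, in fit
    r=minimize(f,p0,method='Nelder-Mead',options=dict(initial_simplex=np.vstack([p0,p0+[.012,0,0],p0+[0,.012,0],p0+[0,0,.15]]),xatol=2e-4,fatol=1e-4,maxiter=200))
    res = _minimize_neldermead(fun, x0, args, callback, bounds=bounds,
                               **options)
    fxc = func(xc)
    fx = function(np.copy(x), *(wrapper_args + args))
  File "fit.py", line 25, in f
    r=render(c,thing,p,z); e+=1-np.minimum(r,m).sum()/np.maximum(r,m).sum()
  File "fit.py", line 18, in render
    q=(proj(cam,W)+.5)*S
       ~~~~^^^^^^^
  File "h.py", line 12, in proj
    c=manip.camera_info(cam)
ValueError: time passes only in moves, steps and waits
```

View pics/crops.png

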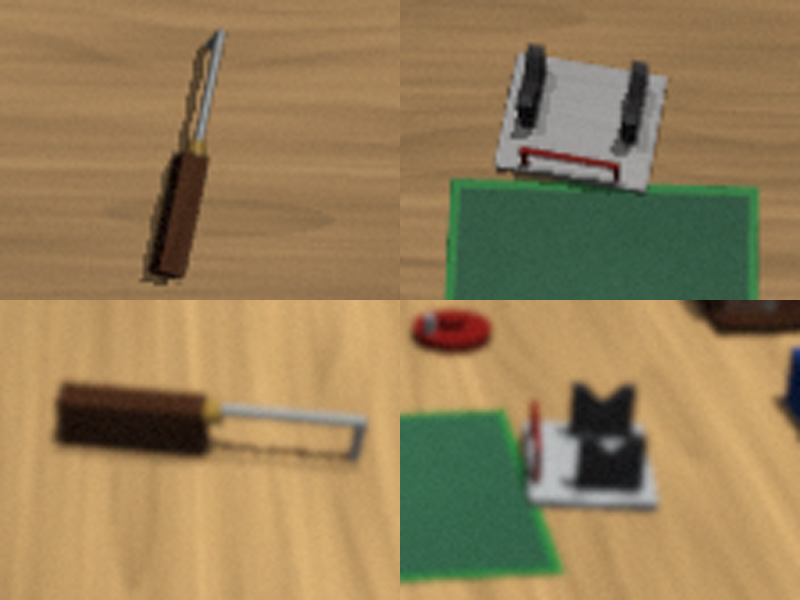

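The crop confirms it: the brown wooden hook has its handle at top-view pixels (411,240) and its tip at about (421,190). The cradle's pull bar faces the robot. I'll cache the calibration and fit the rod and mat.

```bash
python3 - <<'E'
import re
s=open('h.py').read()
s=s.replace("def ray","_C={c:manip.camera_info(c) for c in('top','side')}\ndef ray",1).replace("c=manip.camera_info(cam)","c=_C[cam]")
open('h.py','w').write(s)
E
python3 - <<'E'
from fit import *
np.set_printoptions(precision=4,suppress=True)
init={'mat':([.615,-.018,0],(306,179),(345,224)),'rod_mid':([.443,.273,-.18],(194,241),(279,172))}
manip.get_image('top');manip.get_image('side')
MS={k:{c:mask(k,c,n) for c,n in(('top',v[1]),('side',v[2]))} for k,v in init.items()}
MS['cradle']={'side':mask('cradle','side',(404,206))};init['cradle']=([.8,.002,-.14],)
MS['tray']={}
tr=at('top',[[382,132],[430,161],[382,161],[430,132],[213,140],[463,172]],.01);print(tr)
for k,v in init.items():
    ms={c:m for c,m in MS[k].items() if m is not None}
    for sel in (list(ms),)+tuple([c] for c in ms if len(ms)>1):
      for fl in ((0,np.pi) if k=='rod_mid' else (0,)):
        p,e=fit(k,{c:ms[c] for c in sel},np.array(v[0])+[0,0,fl]);print(k,sel,p,'deg',np.degrees(p[2]),'err',round(e,3))
E
```

```text
[[ 0.756  -0.2243  0.01  ]
 [ 0.6771 -0.3566  0.01  ]
 [ 0.6729 -0.2237  0.01  ]
 [ 0.7609 -0.3592  0.01  ]
 [ 0.7209  0.2426  0.01  ]
 [ 0.649  -0.4483  0.01  ]]
mat ['top', 'side'] [ 0.6213 -0.0159 -0.0035] deg -0.1986208183234843 err 0.033
mat ['top'] [ 0.6215 -0.0165 -0.0056] deg -0.3193701294254105 err 0.022
mat ['side'] [ 0.6212 -0.0149  0.0097] deg 0.5585024252409232 err 0.043
rod_mid ['top', 'side'] [ 0.4412  0.2749 -0.1884] deg -10.79426239147839 err 0.253
rod_mid ['top', 'side'] [0.441  0.275  2.9495] deg 168.99425938685724 err 0.202
rod_mid ['top'] [ 0.4433  0.2746 -0.1851] deg -10.60594085164145 err 0.242
rod_mid ['top'] [0.4432 0.2745 2.9562] deg 169.37649190941477 err 0.182
rod_mid ['side'] [ 0.4403  0.2739 -0.2255] deg -12.918591363297246 err 0.224
rod_mid ['side'] [0.4392 0.2743 2.9072] deg 166.56909865031446 err 0.169
cradle ['side'] [ 0.8023  0.0042 -0.1513] deg -8.669006613640883 err 0.074
```

send_rows:
  plan:
    - {"linear": [-0.032, 0.0215, 0], "delta_rot": [0, 0, 0], "fingers": 0.085}
    - {"linear": [-0.032, 0.0215, 0], "delta_rot": [0, 0, 0], "fingers": 0.085}
    - {"linear": [-0.032, 0.0215, 0], "delta_rot": [0, 0, 0], "fingers": 0.085}
    - {"linear": [-0.032, 0.0215, 0], "delta_rot": [0, 0, 0], "fingers": 0.085}
    - {"linear": [-0.032, 0.0215, 0], "delta_rot": [0, 0, 0], "fingers": 0.085}
    - {"linear": [-0.032, 0.0215, 0], "delta_rot": [0, 0, 0], "fingers": 0.085}
    - {"linear": [-0.032, 0.0215, 0], "delta_rot": [0, 0, 0], "fingers": 0.085}
    - {"linear": [-0.032, 0.0215, 0], "delta_rot": [0, 0, 0], "fingers": 0.085}
    - {"linear": [-0.032, 0.0215, 0], "delta_rot": [0, 0, 0], "fingers": 0.085}
    - {"linear": [-0.032, 0.0215, 0], "delta_rot": [0, 0, 0], "fingers": 0.085}
    - {"linear": [-0.032, 0.0215, 0], "delta_rot": [0, 0, 0], "fingers": 0.085}
    - {"linear": [-0.032, 0.0215, 0], "delta_rot": [0, 0, 0], "fingers": 0.085}
  force: 60

```text
clock: 2.55
position: [0.2984, 0.1216, 0.2541]
ee_rot: [-0.0, 0.775, 0.632, 0.006]
contact_force: [1.7, 0.1, 0.5]
width: 0.0849
```

```bash
cat > go.py <<'E'
import sys,numpy as np
from scipy.spatial.transform import Rotation as R
from rig import manip
# go.py x y z yaw_of_tool_y(deg) : delta in tool axes to target
x,y,z,a=map(float,sys.argv[1:5]);s=manip.get_state();q=np.array(s['ee_rot'])
r=R.from_quat(q[[1,2,3,0]]);a=np.radians(a)
Y=np.array([np.cos(a),np.sin(a),0]);Z=np.array([0,0,-1.]);T=R.from_matrix(np.c_[np.cross(Y,Z),Y,Z])
np.set_printoptions(precision=4,suppress=True)
d=r.inv().apply(np.array([x,y,z])-s['position'])
print('t',round(s['clock'],2),'pos',np.array(s['position']),'w',round(s['width'],4),'F',np.array(s['contact_force']),'yawY',np.degrees(np.arctan2(*r.as_matrix()[:2,1][::-1])))
print('lin',d,'rot',(r.inv()*T).as_rotvec(degrees=True),'|d|',np.linalg.norm(d),'q',np.array(s['qpos']))
E
python3 go.py 0.4595 -0.294 0.13 -12.6
```

```text
t 2.55 pos [0.2984 0.1216 0.2541] w 0.0849 F [1.6886 0.1149 0.5248] yawY -11.612202555138287
lin [-0.3758  0.2406  0.1222] rot [ 0.3652 -0.5374  0.9895] |d| 0.4626710299182723 q [ 0.1629 -0.1273  1.9611  0.0066  1.2984 -1.207 ]
```

send_rows:
  plan:
    - {"linear": [-0.0313, 0.02, 0.01], "delta_rot": [0.1, -0.1, 0.1], "fingers": 0.085}
    - {"linear": [-0.0313, 0.02, 0.01], "delta_rot": [0, 0, 0.1], "fingers": 0.085}
    - {"linear": [-0.0313, 0.02, 0.01], "delta_rot": [0, 0, 0.1], "fingers": 0.07}
    - {"linear": [-0.0313, 0.02, 0.01], "delta_rot": [0, 0, 0.1], "fingers": 0.06}
    - {"linear": [-0.0313, 0.02, 0.01], "delta_rot": [0, 0, 0.1], "fingers": 0.05}
    - {"linear": [-0.0313, 0.02, 0.01], "delta_rot": [0, 0, 0.1], "fingers": 0.05}
    - {"linear": [-0.0313, 0.02, 0.01], "delta_rot": [0, 0, 0.1], "fingers": 0.05}
    - {"linear": [-0.0313, 0.02, 0.01], "delta_rot": [0, 0, 0], "fingers": 0.05}
    - {"linear": [-0.0313, 0.02, 0.01], "delta_rot": [0, 0, 0], "fingers": 0.05}
    - {"linear": [-0.0313, 0.02, 0.01], "delta_rot": [0, 0, 0], "fingers": 0.05}
    - {"linear": [-0.0313, 0.02, 0.01], "delta_rot": [0, 0, 0], "fingers": 0.05}
    - {"linear": [-0.0313, 0.02, 0.01], "delta_rot": [0, 0, 0], "fingers": 0.05}

```text
clock: 3.55
position: [0.4604, -0.3211, 0.1354]
ee_rot: [0.007, 0.782, 0.623, 0.012]
contact_force: [1.3, -0.1, 1.1]
width: 0.0499
```

```bash
python3 go.py 0.4595 -0.294 0.031 -12.6
```

```text
t 3.55 pos [ 0.4604 -0.3211  0.1354] w 0.0499 F [ 1.299  -0.1184  1.1007] yawY -12.894506265091756
lin [ 0.0251 -0.0096  0.1044] rot [ 1.4487 -0.5863 -0.287 ] |d| 0.10782194170010105 q [-0.7461  0.3405  1.7324  0.0248  1.052  -2.104 ]
```

send_rows:
  plan:
    - {"linear": [0.012, -0.005, 0.01], "delta_rot": [0.7, -0.3, -0.1], "fingers": 0.05}
    - {"linear": [0.013, -0.005, 0.01], "delta_rot": [0.7, -0.3, -0.1], "fingers": 0.05}
    - {"linear": [0, 0, 0], "delta_rot": [0, 0, 0], "fingers": 0.05}

```text
clock: 3.8
position: [0.46, -0.3052, 0.1116]
ee_rot: [0.003, 0.784, 0.621, -0.001]
contact_force: [-0.3, 0.5, -0.6]
width: 0.0498
```

```bash
python3 go.py 0.4595 -0.294 0.031 -12.6
```

```text
t 3.8 pos [ 0.46   -0.3052  0.1116] w 0.0498 F [-0.3359  0.4789 -0.5523] yawY -13.195820730950368
lin [ 0.0113 -0.0033  0.0806] rot [ 0.2155  0.3179 -0.5964] |d| 0.08141739991054389 q [-0.71    0.3592  1.7726 -0.0037  1.0039 -2.0484]
```

send_rows:
  plan:
    - {"linear": [0.006, -0.0015, 0.012], "delta_rot": [0.1, 0.2, -0.3], "fingers": 0.05}
    - {"linear": [0.005, -0.0015, 0.012], "delta_rot": [0.1, 0.1, -0.3], "fingers": 0.05}
    - {"linear": [0, 0, 0.01], "delta_rot": [0, 0, 0], "fingers": 0.05}
    - {"linear": [0, 0, 0], "delta_rot": [0, 0, 0], "fingers": 0.05}

```text
clock: 4.13
position: [0.4606, -0.2942, 0.0779]
ee_rot: [0.002, 0.78, 0.626, 0.0]
contact_force: [-0.0, 0.1, 0.0]
width: 0.05
```

```bash
python3 go.py 0.4595 -0.294 0.031 -12.6; python3 - <<'E'
from h import *
s=manip.get_image('side');t=manip.get_image('top')
c=lambda im,x,y:cv2.resize(im[y:y+84,x:x+112],(400,300),interpolation=cv2.INTER_CUBIC)
save('g1',np.hstack([c(t,360,180),c(s,235,225)]))
E
```

```text
t 4.13 pos [ 0.4606 -0.2942  0.0779] w 0.05 F [-0.0368  0.0913  0.0274] yawY -12.444535104325894
lin [ 0.0001 -0.0013  0.0469] rot [0.1891 0.1341 0.1552] |d| 0.046895465180447536 q [-0.6954  0.392   1.8236 -0.0007  0.922  -2.0485]
```

View pics/g1.png

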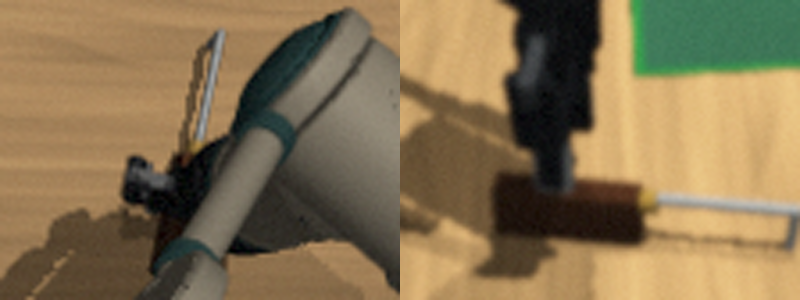

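The gripper straddles the handle near its middle. Now I descend and close.

send_rows:
  plan:
    - {"linear": [0, 0, 0.015], "delta_rot": [0, 0, 0], "fingers": 0.05}
    - {"linear": [0, 0, 0.015], "delta_rot": [0, 0, 0], "fingers": 0.05}
    - {"linear": [0, 0, 0.012], "delta_rot": [0, 0, 0], "fingers": 0.05}
    - {"linear": [0, 0, 0.003], "delta_rot": [0, 0, 0], "fingers": 0.05}
    - {"linear": [0, 0, 0], "delta_rot": [0, 0, 0], "fingers": 0.015}
    - {"linear": [0, 0, 0], "delta_rot": [0, 0, 0], "fingers": 0.015}
    - {"linear": [0, 0, 0], "delta_rot": [0, 0, 0], "fingers": 0.01}
    - {"linear": [0, 0, 0], "delta_rot": [0, 0, 0], "fingers": 0.01}
    - {"linear": [0, 0, 0], "delta_rot": [0, 0, 0], "fingers": 0.01}
  force: 70

```text
clock: 4.98
position: [0.467, -0.3007, 0.0419]
ee_rot: [0.012, 0.78, 0.626, 0.002]
contact_force: [-0.2, -0.1, -1.7]
width: 0.0187
```

```bash
python3 go.py 0.4595 -0.294 0.15 -12.6
```

```text
t 4.98 pos [ 0.467  -0.3007  0.0419] w 0.0187 F [-0.165  -0.0997 -1.704 ] yawY -12.455928251644185
lin [ 0.0036 -0.0064 -0.1083] rot [1.2422 0.713  0.1363] |d| 0.10858686356704889 q [-0.6968  0.4403  1.8582 -0.0015  0.8182 -2.0491]
```

send_rows:
  plan:
    - {"linear": [0, 0, 0], "delta_rot": [0, 0, 0], "fingers": 0.01}
    - {"linear": [0, 0, 0], "delta_rot": [0, 0, 0], "fingers": 0.01}

```text
clock: 5.15
position: [0.4672, -0.301, 0.0425]
ee_rot: [0.013, 0.78, 0.626, 0.002]
contact_force: [0.0, -0.0, -2.5]
width: 0.0182
```

```bash
python3 go.py 0.4595 -0.294 0.031 -12.6; python3 - <<'E'
from h import *
s=manip.get_image('side');t=manip.get_image('top')
c=lambda im,x,y:cv2.resize(im[y:y+84,x:x+112],(400,300),interpolation=cv2.INTER_CUBIC)
save('g2',np.hstack([c(t,360,180),c(s,235,225)]))
E
```

```text
t 5.15 pos [ 0.4672 -0.301   0.0425] w 0.0182 F [ 0.0017 -0.0497 -2.4624] yawY -12.450074860424316
lin [ 0.0053 -0.0093  0.0112] rot [1.2989 0.7479 0.1414] |d| 0.015489244072073898 q [-0.6968  0.4393  1.8577 -0.0016  0.8184 -2.0491]
```

View pics/g2.png

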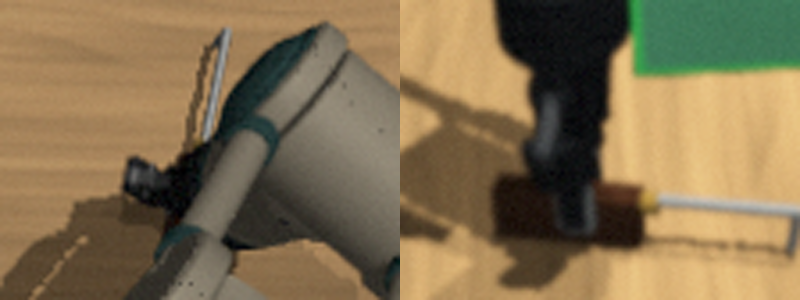

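The fingers hold the handle with the tips about 10 mm above the desk, and the hook shifted a few mm. Next I lift it and measure it in the hand.

send_rows:
  plan:
    - {"linear": [0, 0, -0.01], "delta_rot": [0.4, 0.2, 0], "fingers": 0.01}
    - {"linear": [0, 0, -0.02], "delta_rot": [0.4, 0.2, 0], "fingers": 0.01}
    - {"linear": [0, 0, -0.025], "delta_rot": [0.4, 0.2, 0], "fingers": 0.01}
    - {"linear": [0, 0, -0.025], "delta_rot": [0.1, 0.1, 0], "fingers": 0.01}
    - {"linear": [0, 0, -0.02], "delta_rot": [0, 0, 0], "fingers": 0.01}
    - {"linear": [0, 0, 0], "delta_rot": [0, 0, 0], "fingers": 0.01}
    - {"linear": [0, 0, 0], "delta_rot": [0, 0, 0], "fingers": 0.01}

```text
clock: 5.83
position: [0.4648, -0.2988, 0.1438]
ee_rot: [-0.004, 0.78, 0.626, -0.001]
contact_force: [1.3, -0.5, -2.1]
width: 0.0185
```

```bash
python3 go.py 0.628 0.028 0.15 -8.5
```

```text
t 5.83 pos [ 0.4648 -0.2988  0.1438] w 0.0185 F [ 1.3273 -0.4723 -2.1088] yawY -12.452696507524417
lin [ 0.3544  0.0889 -0.0058] rot [-0.4461 -0.1915 -3.9534] |d| 0.36539086126626996 q [-0.6968  0.333   1.7194 -0.001   1.0975 -2.0498]
```

send_rows:
  plan:
    - {"linear": [0.02, 0.005, 0], "delta_rot": [0, 0, -0.4], "fingers": 0.01}
    - {"linear": [0.032, 0.008, 0], "delta_rot": [0, 0, -0.4], "fingers": 0.01}
    - {"linear": [0.032, 0.008, 0], "delta_rot": [0, 0, -0.4], "fingers": 0.01}
    - {"linear": [0.032, 0.008, 0], "delta_rot": [0, 0, -0.4], "fingers": 0.01}
    - {"linear": [0.032, 0.008, 0], "delta_rot": [0, 0, -0.4], "fingers": 0.01}
    - {"linear": [0.032, 0.008, 0], "delta_rot": [0, 0, -0.4], "fingers": 0.01}
    - {"linear": [0.032, 0.008, 0], "delta_rot": [0, 0, -0.4], "fingers": 0.01}
    - {"linear": [0.032, 0.008, 0], "delta_rot": [0, 0, -0.4], "fingers": 0.01}
    - {"linear": [0.032, 0.008, 0], "delta_rot": [0, 0, -0.4], "fingers": 0.01}
    - {"linear": [0.03, 0.008, 0], "delta_rot": [0, 0, -0.3], "fingers": 0.01}
    - {"linear": [0.02, 0.004, 0], "delta_rot": [0, 0, 0], "fingers": 0.01}
    - {"linear": [0.01, 0.0, 0], "delta_rot": [0, 0, 0], "fingers": 0.01}

```text
clock: 6.83
position: [0.6024, 0.0294, 0.1232]
ee_rot: [-0.014, 0.759, 0.65, -0.009]
contact_force: [-0.4, -0.5, -0.7]
width: 0.0185
```

send_rows:
  plan:
    - {"linear": [0, 0, 0], "delta_rot": [0, 0, 0], "fingers": 0.01}
    - {"linear": [0, 0, 0], "delta_rot": [0, 0, 0], "fingers": 0.01}

```text
clock: 7.0
position: [0.6007, 0.0316, 0.1201]
ee_rot: [-0.016, 0.758, 0.652, -0.011]
contact_force: [-0.5, -0.8, -1.9]
width: 0.0185
```

```bash
python3 go.py 0.628 0.028 0.10 -8.5; python3 - <<'E'
from fit import *
np.set_printoptions(precision=4,suppress=True)
s=manip.get_image('side');t=manip.get_image('top')
c=lambda im,x,y:cv2.resize(im[y:y+96,x:x+128],(400,300),interpolation=cv2.INTER_CUBIC)
save('g3',np.hstack([c(t,250,80),c(s,300,140)]))
E
```

```text
t 7.0 pos [0.6007 0.0316 0.1201] w 0.0185 F [-0.4956 -0.8145 -1.9042] yawY -8.599857644651713
lin [0.0004 0.0282 0.019 ] rot [-2.214  -0.2131 -0.1039] |d| 0.034074255545216627 q [-0.067   0.4345  1.6181  0.0076  1.1273 -1.491 ]
```

View pics/g3.png

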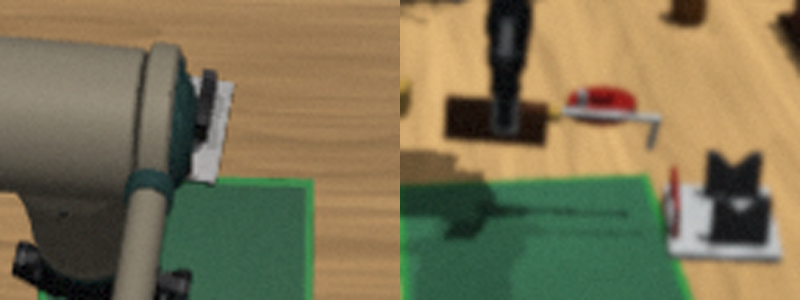

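The side view shows the hook in hand, with the tip's lower end at about full-image (381,187) and the bend at (383,178). The arm hides the top view. I'll intersect the side rays with the hook's vertical plane.

```bash
cat > plane.py <<'E'
from h import *
from scipy.spatial.transform import Rotation as R
np.set_printoptions(precision=4,suppress=True)
def inhand(uv,off=0):
    s=manip.get_state();q=np.array(s['ee_rot']);r=R.from_quat(q[[1,2,3,0]]);p=np.array(s['position'])
    n=r.as_matrix()[:,0];o,D=ray('side',uv)
    W=o+D*(((p+n*off-o)@n)/(D@n))[:,None]
    return W,r.inv().apply(W-p)
E
python3 - <<'E'
from plane import *
W,T=inhand([[381,187],[383.2,178.1],[349,176.5]]);print(W,T)
W,T=inhand([[314.7,184],[347,186.2]],-.01);print(W,T)
W,T=inhand([[314.7,184],[347,186.2]],.01);print(W,T)
E
```

```text
[[0.7267 0.0116 0.0778]
 [0.7311 0.0108 0.1049]
 [0.6408 0.0246 0.1068]] [[ 0.      0.1291  0.0377]
 [-0.      0.1325  0.0105]
 [ 0.      0.0411  0.0121]]
[[0.5485 0.0287 0.0864]
 [0.6347 0.0155 0.0825]] [[-0.01   -0.0499  0.036 ]
 [-0.01    0.0374  0.0366]]
[[0.5494 0.0489 0.0759]
 [0.6372 0.0354 0.0719]] [[ 0.01   -0.0517  0.0466]
 [ 0.01    0.0373  0.0472]]
```

send_rows:
  plan:
    - {"linear": [0, 0.012, 0.001], "delta_rot": [-0.8, 0, 0], "fingers": 0.01}
    - {"linear": [0, 0.015, 0.001], "delta_rot": [-0.8, 0, 0], "fingers": 0.01}
    - {"linear": [0, 0.01, 0.001], "delta_rot": [-0.6, 0, 0], "fingers": 0.01}
    - {"linear": [0, 0, 0], "delta_rot": [0, 0, 0], "fingers": 0.01}
    - {"linear": [0, 0, 0], "delta_rot": [0, 0, 0], "fingers": 0.01}

```text
clock: 7.52
position: [0.641, 0.0184, 0.1166]
ee_rot: [0.002, 0.761, 0.649, 0.003]
contact_force: [-0.1, 0.5, -0.5]
width: 0.0185
```

```bash
python3 go.py 0.6383 0.027 0.09 -8.5
```

```text
t 7.52 pos [0.641  0.0184 0.1166] w 0.0185 F [-0.0923  0.489  -0.5383] yawY -9.091838222379828
lin [ 0.008  -0.0042  0.0266] rot [ 0.3455 -0.1131 -0.5915] |d| 0.028098341009539868 q [-0.0806  0.4705  1.5629  0.0017  1.102  -1.4934]
```

send_rows:
  plan:
    - {"linear": [0.004, -0.002, 0.008], "delta_rot": [0.2, 0, -0.3], "fingers": 0.01}
    - {"linear": [0.004, -0.002, 0.01], "delta_rot": [0.1, 0, -0.3], "fingers": 0.01}
    - {"linear": [0, 0, 0.006], "delta_rot": [0, 0, 0], "fingers": 0.01}
    - {"linear": [0, 0, 0], "delta_rot": [0, 0, 0], "fingers": 0.01}
    - {"linear": [0, 0, 0], "delta_rot": [0, 0, 0], "fingers": 0.01}

```text
clock: 7.93
position: [0.637, 0.0273, 0.0894]
ee_rot: [-0.001, 0.757, 0.653, -0.0]
contact_force: [0.6, 0.4, -1.6]
width: 0.0185
```

```bash
python3 go.py 0.6383 0.027 0.06 -8.5; python3 - <<'E'
from fit import *
s=manip.get_image('side');t=manip.get_image('top')
c=lambda im,x,y,w=64,h=48:cv2.resize(im[y:y+h,x:x+w],(400,300),interpolation=cv2.INTER_CUBIC)
save('g4',np.hstack([c(s,310,140,128,96),c(s,365,178)]))
E
```

```text
t 7.93 pos [0.637  0.0273 0.0894] w 0.0185 F [ 0.5949  0.3916 -1.5959] yawY -8.481842148478583
lin [-0.0002  0.0014  0.0294] rot [-0.1252 -0.1068  0.018 ] |d| 0.02944489277303756 q [-0.0673  0.4952  1.5965  0.0023  1.0519 -1.4912]
```

View pics/g4.png

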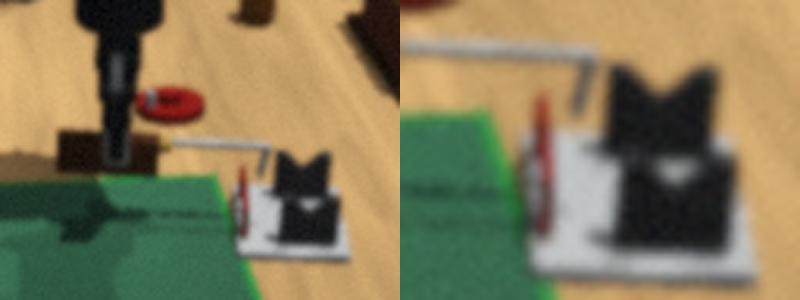

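```bash
python3 - <<'E'
from plane import *
W,T=inhand([[393.5,195.9],[395.6,187.6]]);print(W,T)
a=np.radians(-8.5);c,s=np.cos(a),np.sin(a);f=lambda x,y,z:[.8025+c*x-s*y,.0025+s*x+c*y,z]
P=np.array([f(-54,y,36) if 0 else f(-.054,y,.036) for y in(-.036,0,.036)]+[f(-.038,0,.02)]);print(P,proj('side',P),(proj('side',P)-[365,178])*6.25+[400,0])
E
```

```text
[[0.7623 0.0086 0.0502]
 [0.7662 0.008  0.076 ]] [[-0.      0.1266  0.0394]
 [ 0.      0.1305  0.0135]]
[[ 0.7438 -0.0251  0.036 ]
 [ 0.7491  0.0105  0.036 ]
 [ 0.7544  0.0461  0.036 ]
 [ 0.7649  0.0081  0.02  ]] [[388.9074 206.901 ]
 [388.2814 200.2925]
 [387.6839 194.0096]
 [393.7249 205.4932]] [[549.4212 180.6314]
 [545.5086 139.3282]
 [541.7741 100.0602]
 [579.5308 171.8323]]
```

Predicted bar pixels match the picture. The tip is above the gap, about 13 mm behind the bar axis. I lower it.

send_rows:
  plan:
    - {"linear": [0, 0.0015, 0.008], "delta_rot": [0, 0, 0], "fingers": 0.01}
    - {"linear": [0, 0, 0.01], "delta_rot": [0, 0, 0], "fingers": 0.01}
    - {"linear": [0, 0, 0.007], "delta_rot": [0, 0, 0], "fingers": 0.01}
    - {"linear": [0, 0, 0.002], "delta_rot": [0, 0, 0], "fingers": 0.01}
    - {"linear": [0, 0, 0], "delta_rot": [0, 0, 0], "fingers": 0.01}
    - {"linear": [0, 0, 0], "delta_rot": [0, 0, 0], "fingers": 0.01}

```text
clock: 8.53
position: [0.6392, 0.027, 0.0603]
ee_rot: [-0.001, 0.757, 0.653, 0.0]
contact_force: [0.8, 0.3, -1.3]
width: 0.0184
```

```bash
python3 go.py 0.46 0.015 0.06 -4
```

```text
t 8.53 pos [0.6392 0.027  0.0603] w 0.0184 F [ 0.84    0.3351 -1.3185] yawY -8.479889354634158
lin [-0.0383 -0.1754  0.0003] rot [-0.0345 -0.1055 -4.4799] |d| 0.1795529735534486 q [-0.0675  0.5273  1.6233  0.0022  0.9915 -1.4915]
```

send_rows:
  plan:
    - {"linear": [-0.001, -0.006, 0], "delta_rot": [0, 0, 0], "fingers": 0.01}
    - {"linear": [-0.001, -0.008, 0], "delta_rot": [0, 0, 0], "fingers": 0.01}
    - {"linear": [-0.002, -0.01, 0], "delta_rot": [0, 0, 0], "fingers": 0.01}
    - {"linear": [-0.002, -0.01, 0], "delta_rot": [0, 0, 0], "fingers": 0.01}
    - {"linear": [-0.002, -0.01, 0], "delta_rot": [0, 0, 0], "fingers": 0.01}
    - {"linear": [-0.002, -0.01, 0], "delta_rot": [0, 0, 0], "fingers": 0.01}
    - {"linear": [-0.002, -0.01, 0], "delta_rot": [0, 0, 0], "fingers": 0.01}
    - {"linear": [0, 0, 0], "delta_rot": [0, 0, 0], "fingers": 0.01}

```text
clock: 9.2
position: [0.5687, 0.0242, 0.0613]
ee_rot: [0.001, 0.757, 0.653, 0.003]
contact_force: [-0.4, -0.1, -2.3]
width: 0.0185
```

```bash
python3 go.py 0.457 0.015 0.06 -8.5; python3 - <<'E'
from fit import *
s=manip.get_image('side')
c=lambda im,x,y,w=64,h=48:cv2.resize(im[y:y+h,x:x+w],(400,300),interpolation=cv2.INTER_CUBIC)
save('g5',c(s,310,160,128,96))
E
```

```text
t 9.2 pos [0.5687 0.0242 0.0613] w 0.0185 F [-0.3913 -0.1432 -2.2907] yawY -8.461996795669142
lin [-0.0256 -0.1091  0.0006] rot [ 0.2957 -0.1335  0.0383] |d| 0.11208026455737773 q [-0.0808  0.4389  1.7924  0.0025  0.9049 -1.5055]
```

View pics/g5.png

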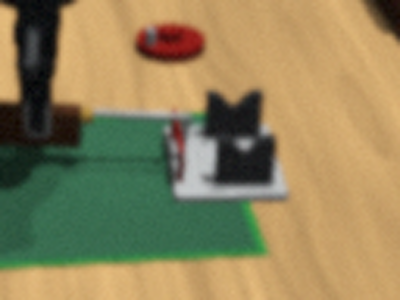

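The cradle is following, with its base at crop (225,160) partly over the mat edge. I continue the drag.

send_rows:
  plan:
    - {"linear": [-0.001, -0.006, 0], "delta_rot": [0, 0, 0], "fingers": 0.01}
    - {"linear": [-0.002, -0.009, 0], "delta_rot": [0, 0, 0], "fingers": 0.01}
    - {"linear": [-0.003, -0.01, 0], "delta_rot": [0, 0, 0], "fingers": 0.01}
    - {"linear": [-0.003, -0.01, 0], "delta_rot": [0, 0, 0], "fingers": 0.01}
    - {"linear": [-0.003, -0.01, 0], "delta_rot": [0, 0, 0], "fingers": 0.01}
    - {"linear": [-0.003, -0.01, 0], "delta_rot": [0, 0, 0], "fingers": 0.01}
    - {"linear": [-0.003, -0.01, 0], "delta_rot": [0, 0, 0], "fingers": 0.01}
    - {"linear": [-0.002, -0.01, 0], "delta_rot": [0, 0, 0], "fingers": 0.01}
    - {"linear": [-0.002, -0.01, 0], "delta_rot": [0, 0, 0], "fingers": 0.01}
    - {"linear": [-0.002, -0.01, 0], "delta_rot": [0, 0, 0], "fingers": 0.01}
    - {"linear": [-0.001, -0.007, 0], "delta_rot": [0, 0, 0], "fingers": 0.01}
    - {"linear": [0, -0.002, 0], "delta_rot": [0, 0, 0], "fingers": 0.01}

```text
clock: 10.25
position: [0.4561, 0.0134, 0.0617]
ee_rot: [0.006, 0.757, 0.653, 0.007]
contact_force: [2.8, 0.2, -2.5]
width: 0.0186
```

```bash
python3 go.py 0.457 0.015 0.06 -8.5; python3 - <<'E'
from fit import *
s=manip.get_image('side');t=manip.get_image('top')
c=lambda im,x,y,w=128,h=96:cv2.resize(im[y:y+h,x:x+w],(400,300),interpolation=cv2.INTER_CUBIC)
save('g6',np.hstack([c(s,280,160),c(t,250,115)]))
m=mask('cradle','side')
print(fit('cradle',{'side':m},[.635,0,-.1]))
E
```

```text
t 10.25 pos [0.4561 0.0134 0.0617] w 0.0186 F [ 2.7564  0.1961 -2.4814] yawY -8.47882427696899
lin [0.0017 0.0006 0.0018] rot [ 0.9991 -0.1918  0.0228] |d| 0.0025088854711795786 q [-0.1254  0.2993  2.0446  0.0042  0.7802 -1.5512]
(array([ 0.62837013, -0.00068559,  0.03788728]), np.float64(0.07708833087960243))
```

View pics/g6.png

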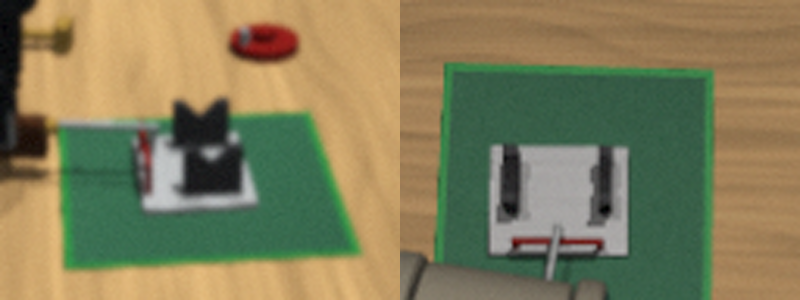

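The cradle now stands wholly on the mat, nearly square, with its base at crop-right (490–628, 145–255). I ease the hook forward off the bar and raise it.

send_rows:
  plan:
    - {"linear": [0, 0.004, 0], "delta_rot": [0.3, 0, 0], "fingers": 0.01}
    - {"linear": [0, 0.005, 0], "delta_rot": [0.3, 0, 0], "fingers": 0.01}
    - {"linear": [0, 0, 0], "delta_rot": [0, 0, 0], "fingers": 0.01}
    - {"linear": [0, 0, -0.008], "delta_rot": [0, 0, 0], "fingers": 0.01}
    - {"linear": [0, 0, -0.015], "delta_rot": [0, 0, 0], "fingers": 0.01}
    - {"linear": [0, 0, -0.02], "delta_rot": [0, 0, 0], "fingers": 0.01}
    - {"linear": [0, 0, -0.015], "delta_rot": [0, 0, 0], "fingers": 0.01}
    - {"linear": [0, 0, 0], "delta_rot": [0, 0, 0], "fingers": 0.01}

```text
clock: 11.07
position: [0.4661, 0.0122, 0.1214]
ee_rot: [-0.003, 0.757, 0.653, -0.0]
contact_force: [0.7, 0.3, -0.7]
width: 0.0184
```

```bash
python3 go.py 0.42 -0.26 0.12 -8.5;python3 - <<'E'
from fit import *
s=manip.get_image('side')
m=mask('cradle','side');print(fit('cradle',{'side':m},[.635,0,0]))
E
```

```text
t 11.07 pos [0.4661 0.0122 0.1214] w 0.0184 F [ 0.7483  0.2878 -0.7197] yawY -8.44609282035792
lin [-0.276  -0.0056  0.0005] rot [-0.2437 -0.1751  0.0535] |d| 0.2760486055611132 q [-0.1256  0.2389  1.9324  0.0038  0.9745 -1.5511]
(array([0.62926021, 0.00114722, 0.02454659]), np.float64(0.0668381435109886))
```

send_rows:
  plan:
    - {"linear": [-0.02, 0, 0], "delta_rot": [0, 0, 0], "fingers": 0.01}
    - {"linear": [-0.03, -0.001, 0], "delta_rot": [0, 0, 0], "fingers": 0.01}
    - {"linear": [-0.03, -0.001, 0], "delta_rot": [0, 0, 0], "fingers": 0.01}
    - {"linear": [-0.03, -0.001, 0], "delta_rot": [0, 0, 0], "fingers": 0.01}
    - {"linear": [-0.03, -0.001, 0], "delta_rot": [0, 0, 0], "fingers": 0.01}
    - {"linear": [-0.03, -0.001, 0], "delta_rot": [0, 0, 0], "fingers": 0.01}
    - {"linear": [-0.03, 0, 0], "delta_rot": [0, 0, 0], "fingers": 0.01}
    - {"linear": [-0.03, 0, 0], "delta_rot": [0, 0, 0], "fingers": 0.01}
    - {"linear": [-0.02, 0, 0.01], "delta_rot": [0, 0, 0], "fingers": 0.01}
    - {"linear": [-0.01, 0, 0.01], "delta_rot": [0, 0, 0], "fingers": 0.01}
    - {"linear": [0, 0, 0.01], "delta_rot": [0, 0, 0], "fingers": 0.01}
    - {"linear": [0, 0, 0], "delta_rot": [0, 0, 0], "fingers": 0.01}

```text
clock: 12.17
position: [0.4125, -0.2512, 0.0742]
ee_rot: [-0.014, 0.756, 0.654, -0.004]
contact_force: [-0.8, 1.0, -2.0]
width: 0.0182
```

```bash
python3 go.py 0.42 -0.26 0.042 -8.5
```

```text
t 12.17 pos [ 0.4125 -0.2512  0.0742] w 0.0182 F [-0.8192  0.9872 -2.007 ] yawY -8.25935647370691
lin [-0.008   0.0095  0.0318] rot [-1.5443 -0.6609  0.2317] |d| 0.03419307533390214 q [-0.6883  0.333   1.9409 -0.0051  0.8967 -2.1115]
```

send_rows:
  plan:
    - {"linear": [0, 0, 0.01], "delta_rot": [-0.8, -0.3, 0], "fingers": 0.01}
    - {"linear": [0, 0, 0.01], "delta_rot": [-0.7, -0.3, 0], "fingers": 0.01}
    - {"linear": [0, 0, 0.006], "delta_rot": [0, 0, 0], "fingers": 0.01}
    - {"linear": [0, 0, 0], "delta_rot": [0, 0, 0], "fingers": 0.01}
    - {"linear": [0, 0, 0], "delta_rot": [0, 0, 0], "fingers": 0.01}

```text
clock: 12.58
position: [0.4104, -0.2464, 0.0441]
ee_rot: [-0.005, 0.756, 0.655, 0.0]
contact_force: [0.7, 0.3, -2.2]
width: 0.0185
```

```bash
python3 go.py 0.42 -0.26 0.042 -8.5
```

```text
t 12.58 pos [ 0.4104 -0.2464  0.0441] w 0.0185 F [ 0.7459  0.3151 -2.1851] yawY -8.18057841000913
lin [-0.0121  0.0114  0.0019] rot [-0.4378 -0.3977  0.3179] |d| 0.016760134893407726 q [-0.6876  0.3633  1.9982  0.0028  0.7902 -2.1176]
```

send_rows:
  plan:
    - {"linear": [0, 0, 0.002], "delta_rot": [-0.4, -0.4, 0], "fingers": 0.01}
    - {"linear": [0, 0, 0.002], "delta_rot": [0, 0, 0], "fingers": 0.01}
    - {"linear": [0, 0, 0.001], "delta_rot": [0, 0, 0], "fingers": 0.01}
    - {"linear": [0, 0, 0], "delta_rot": [0, 0, 0], "fingers": 0.01}

```text
clock: 12.92
position: [0.4113, -0.2461, 0.0413]
ee_rot: [0.001, 0.755, 0.656, -0.001]
contact_force: [0.1, 0.0, -0.1]
width: 0.0184
```

The weight is now off the hand, so I release and rise.

send_rows:
  plan:
    - {"linear": [0, 0, 0], "delta_rot": [0, 0, 0], "fingers": 0.03}
    - {"linear": [0, 0, 0], "delta_rot": [0, 0, 0], "fingers": 0.05}
    - {"linear": [0, 0, 0], "delta_rot": [0, 0, 0], "fingers": 0.06}
    - {"linear": [0, 0, -0.01], "delta_rot": [0, 0, 0], "fingers": 0.06}
    - {"linear": [0, 0, -0.03], "delta_rot": [0, 0, 0], "fingers": 0.06}
    - {"linear": [0, 0, -0.035], "delta_rot": [0, 0, 0], "fingers": 0.06}
    - {"linear": [0, 0, -0.035], "delta_rot": [0, 0, 0], "fingers": 0.06}
    - {"linear": [0, 0, -0.03], "delta_rot": [0, 0, 0], "fingers": 0.06}
    - {"linear": [0, 0, 0], "delta_rot": [0, 0, 0], "fingers": 0.06}

```text
clock: 13.67
position: [0.4119, -0.2457, 0.187]
ee_rot: [0.001, 0.755, 0.656, -0.0]
contact_force: [0.2, -0.1, 0.1]
width: 0.0603
```

```bash
python3 go.py 0.442 0.275 0.15 79.2;python3 go.py 0.442 0.275 0.15 -100.8; python3 go.py 0.442 0.275 0.15 -11
```

```text
t 13.67 pos [ 0.4119 -0.2457  0.187 ] w 0.0603 F [ 0.1959 -0.1143  0.1294] yawY -8.034729351705945
lin [ 0.5199 -0.043   0.0362] rot [ -0.0256   0.1061 -87.2347] |d| 0.5229061499472837 q [-0.6825  0.1849  1.8126 -0.0009  1.1426 -2.1127]
t 13.67 pos [ 0.4119 -0.2457  0.187 ] w 0.0603 F [ 0.1959 -0.1143  0.1294] yawY -8.034729351705945
lin [ 0.5199 -0.043   0.0362] rot [ 0.1075  0.026  92.7652] |d| 0.5229061499472837 q [-0.6825  0.1849  1.8126 -0.0009  1.1426 -2.1127]
t 13.67 pos [ 0.4119 -0.2457  0.187 ] w 0.0603 F [ 0.1959 -0.1143  0.1294] yawY -8.034729351705945
lin [ 0.5199 -0.043   0.0362] rot [0.0517 0.0843 2.9652] |d| 0.5229061499472837 q [-0.6825  0.1849  1.8126 -0.0009  1.1426 -2.1127]
```

```bash
python3 - <<'E'
from fit import *
np.set_printoptions(precision=4,suppress=True)
t=manip.get_image('top');s=manip.get_image('side')
hsvt=[cv2.cvtColor(i,cv2.COLOR_RGB2HSV) for i in(t,s)]
MS={'cradle':{c:mask('cradle',c) for c in('top','side')},'rod_mid':{c:mask('rod_mid',c) for c in('top','side')},'hook_grip':{'top':mask('hook_grip','top',(400,250)),'side':mask('hook_grip','side',(280,284))}}
I={'cradle':[.629,0,.02],'rod_mid':[.442,.2745,2.95],'hook_grip':[.405,-.246,-.14]}
for k,ms in MS.items():
    for c in ms:
        if ms[c] is not None:print(k,c,fit(k,{c:ms[c]},I[k]))
    g={c:m for c,m in ms.items() if m is not None}
    if len(g)>1:print(k,'both',fit(k,g,I[k]))
for c,m in MS['rod_mid'].items():
    if m is not None:
        y,x=np.nonzero(m>0);print(c,(x.min(),x.max(),y.min(),y.max()),m.sum(),cv2.minAreaRect(np.c_[x,y].astype(np.int32)))
E
```

```text
cradle top (array([ 0.6301, -0.0016,  0.0222]), np.float64(0.033762886597938024))
cradle side (array([ 0.629 , -0.0003,  0.0013]), np.float64(0.0793621217607745))
cradle both (array([ 0.6297, -0.0017,  0.0189]), np.float64(0.06145770728940664))
rod_mid top (array([0.4433, 0.2741, 2.9513]), np.float64(0.16131538892894326))
rod_mid side (array([0.442 , 0.2745, 2.95  ]), np.float64(1.0))
rod_mid both (array([0.4433, 0.2741, 2.9513]), np.float64(0.5809781302571497))
hook_grip top (array([ 0.406 , -0.2431, -0.1425]), np.float64(0.6540415256769525))
top (np.int64(181), np.int64(208), np.int64(209), np.int64(271)) 477.0 ((194.65333557128906, 240.79710388183594), (15.934240341186523, 63.985652923583984), 12.308015823364258)
side (np.int64(375), np.int64(390), np.int64(310), np.int64(340)) 367.0 ((382.6471862792969, 324.9390869140625), (14.249410629272461, 30.137502670288086), 4.085616588592529)
```

send_rows:
  plan:
    - {"linear": [0.025, -0.002, 0], "delta_rot": [0, 0, 0.2], "fingers": 0.06}
    - {"linear": [0.038, -0.003, 0], "delta_rot": [0, 0, 0.2], "fingers": 0.06}
    - {"linear": [0.038, -0.003, 0], "delta_rot": [0, 0, 0.2], "fingers": 0.06}
    - {"linear": [0.038, -0.003, 0], "delta_rot": [0, 0, 0.2], "fingers": 0.06}
    - {"linear": [0.038, -0.003, 0], "delta_rot": [0, 0, 0.2], "fingers": 0.06}
    - {"linear": [0.038, -0.003, 0], "delta_rot": [0, 0, 0.2], "fingers": 0.06}
    - {"linear": [0.038, -0.003, 0], "delta_rot": [0, 0, 0.2], "fingers": 0.06}
    - {"linear": [0.038, -0.003, 0], "delta_rot": [0, 0, 0.2], "fingers": 0.06}
    - {"linear": [0.038, -0.003, 0], "delta_rot": [0, 0, 0.2], "fingers": 0.06}
    - {"linear": [0.038, -0.003, 0], "delta_rot": [0, 0, 0.2], "fingers": 0.06}
    - {"linear": [0.038, -0.003, 0], "delta_rot": [0, 0, 0.2], "fingers": 0.06}
    - {"linear": [0.038, -0.003, 0], "delta_rot": [0, 0, 0.2], "fingers": 0.06}

```text
clock: 15.07
position: [0.4453, 0.2107, 0.1721]
ee_rot: [-0.011, 0.774, 0.633, -0.008]
contact_force: [1.3, -0.5, 0.2]
width: 0.0602
```

```bash
python3 go.py 0.443 0.2742 0.10 -10.9
```

```text
t 15.07 pos [0.4453 0.2107 0.1721] w 0.0602 F [ 1.3296 -0.4696  0.2019] yawY -11.421267479978502
lin [ 0.0618 -0.0129  0.0725] rot [-1.5368 -0.0345 -0.5216] |d| 0.0961165915770561 q [ 0.2915  0.2288  1.795   0.0144  1.1413 -1.0861]
```

send_rows:
  plan:
    - {"linear": [0.024, -0.005, 0.01], "delta_rot": [-0.5, 0, -0.2], "fingers": 0.06}
    - {"linear": [0.024, -0.005, 0.02], "delta_rot": [-0.5, 0, -0.2], "fingers": 0.06}
    - {"linear": [0.014, -0.003, 0.02], "delta_rot": [-0.5, 0, -0.1], "fingers": 0.05}
    - {"linear": [0, 0, 0.01], "delta_rot": [0, 0, 0], "fingers": 0.05}
    - {"linear": [0, 0, 0], "delta_rot": [0, 0, 0], "fingers": 0.05}

```text
clock: 15.48
position: [0.4439, 0.2871, 0.1067]
ee_rot: [-0.001, 0.768, 0.64, 0.001]
contact_force: [0.9, -0.8, -0.1]
width: 0.0498
```

```bash
python3 go.py 0.443 0.2742 0.06 -10.9
```

```text
t 15.48 pos [0.4439 0.2871 0.1067] w 0.0498 F [ 0.857  -0.7943 -0.1484] yawY -10.342758644732982
lin [-0.013   0.0014  0.0467] rot [-0.0348 -0.1883  0.5572] |d| 0.04847846196105562 q [ 0.4404  0.3361  1.8265  0.0036  0.9776 -0.952 ]
```

send_rows:
  plan:
    - {"linear": [-0.007, 0.001, 0.01], "delta_rot": [0, -0.1, 0.3], "fingers": 0.05}
    - {"linear": [-0.006, 0, 0.015], "delta_rot": [0, -0.1, 0.3], "fingers": 0.05}
    - {"linear": [0, 0, 0.015], "delta_rot": [0, 0, 0], "fingers": 0.05}
    - {"linear": [0, 0, 0], "delta_rot": [0, 0, 0], "fingers": 0.05}
    - {"linear": [0, 0, 0], "delta_rot": [0, 0, 0], "fingers": 0.05}

```text
clock: 15.9
position: [0.4418, 0.273, 0.0639]
ee_rot: [-0.001, 0.771, 0.636, -0.003]
contact_force: [1.0, 0.4, 0.9]
width: 0.0495
```

```bash
python3 go.py 0.443 0.2742 0.03 -10.9
```

```text
t 15.9 pos [0.4418 0.273  0.0639] w 0.0495 F [0.989  0.386  0.9159] yawY -10.94998672948617
lin [0.0015 0.0011 0.0339] rot [-0.2735  0.1973 -0.0495] |d| 0.03391722647376105 q [ 0.4195  0.381   1.8916 -0.0001  0.8749 -0.9601]
```

send_rows:
  plan:
    - {"linear": [0.001, 0.001, 0.012], "delta_rot": [-0.2, 0.2, 0], "fingers": 0.05}
    - {"linear": [0, 0, 0.012], "delta_rot": [0, 0, 0], "fingers": 0.05}
    - {"linear": [0, 0, 0.008], "delta_rot": [0, 0, 0], "fingers": 0.05}
    - {"linear": [0, 0, 0], "delta_rot": [0, 0, 0], "fingers": 0.05}
    - {"linear": [0, 0, 0], "delta_rot": [0, 0, 0], "fingers": 0.05}

```text
clock: 16.32
position: [0.4464, 0.2739, 0.0349]
ee_rot: [0.0, 0.772, 0.636, 0.003]
contact_force: [0.2, -0.7, -0.6]
width: 0.0498
```

```bash
python3 go.py 0.443 0.2742 0.03 -10.9
```

```text
t 16.32 pos [0.4464 0.2739 0.0349] w 0.0498 F [ 0.2296 -0.6574 -0.624 ] yawY -11.078113096369616
lin [-0.0004 -0.0034  0.0049] rot [ 0.2289 -0.2107 -0.1777] |d| 0.005962303181183217 q [ 0.4169  0.4215  1.9212  0.001   0.7935 -0.9613]
```

send_rows:
  plan:
    - {"linear": [0, -0.003, 0.004], "delta_rot": [0.2, -0.2, -0.1], "fingers": 0.05}
    - {"linear": [0, 0, 0.001], "delta_rot": [0, 0, 0], "fingers": 0.03}
    - {"linear": [0, 0, 0], "delta_rot": [0, 0, 0], "fingers": 0.02}
    - {"linear": [0, 0, 0], "delta_rot": [0, 0, 0], "fingers": 0.005}
    - {"linear": [0, 0, 0], "delta_rot": [0, 0, 0], "fingers": 0.005}
    - {"linear": [0, 0, 0], "delta_rot": [0, 0, 0], "fingers": 0.005}
    - {"linear": [0, 0, 0], "delta_rot": [0, 0, 0], "fingers": 0.005}
  force: 80

```text
clock: 16.9
position: [0.4443, 0.2748, 0.032]
ee_rot: [0.001, 0.771, 0.636, 0.002]
contact_force: [-0.3, -0.5, -2.2]
width: 0.0087
```

```bash
python3 go.py 0.443 0.2742 0.18 -10.9
```

```text
t 16.9 pos [0.4443 0.2748 0.032 ] w 0.0087 F [-0.3263 -0.4504 -2.2319] yawY -10.952568010449514
lin [-0.0007 -0.0007 -0.148 ] rot [ 0.1789 -0.0822 -0.0524] |d| 0.14802474457247577 q [ 0.4211  0.425   1.9254 -0.0009  0.7878 -0.9579]
```

send_rows:
  plan:
    - {"linear": [0, 0, -0.01], "delta_rot": [0, 0, 0], "fingers": 0.005}
    - {"linear": [0, 0, -0.02], "delta_rot": [0, 0, 0], "fingers": 0.005}
    - {"linear": [0, 0, -0.03], "delta_rot": [0, 0, 0], "fingers": 0.005}
    - {"linear": [0, 0, -0.03], "delta_rot": [0, 0, 0], "fingers": 0.005}
    - {"linear": [0, 0, -0.03], "delta_rot": [0, 0, 0], "fingers": 0.005}
    - {"linear": [0, 0, -0.02], "delta_rot": [0, 0, 0], "fingers": 0.005}
    - {"linear": [0, 0, 0], "delta_rot": [0, 0, 0], "fingers": 0.005}
    - {"linear": [0, 0, 0], "delta_rot": [0, 0, 0], "fingers": 0.005}

```text
clock: 17.57
position: [0.441, 0.2739, 0.1788]
ee_rot: [-0.001, 0.771, 0.636, -0.002]
contact_force: [-0.9, -0.3, -3.8]
width: 0.0086
```

```bash
python3 go.py 0.630 -0.0017 0.17 -88.8; python3 - <<'E'
from fit import *
s=manip.get_image('side')
c=lambda im,x,y,w=128,h=96:cv2.resize(im[y:y+h,x:x+w],(640,480),interpolation=cv2.INTER_CUBIC)
save('g7',c(s,215,90))
E
```

```text
t 17.57 pos [0.441  0.2739 0.1788] w 0.0086 F [-0.9235 -0.2711 -3.7814] yawY -10.962407598536267
lin [-0.2347  0.2379  0.0084] rot [-0.0829  0.2274 77.8377] |d| 0.33429835563727917 q [ 0.4215  0.2519  1.7431  0.0003  1.1505 -0.9581]
```

View pics/g7.png

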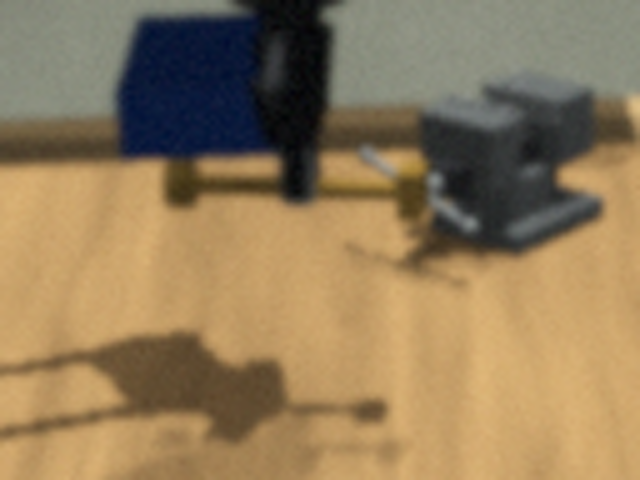

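The rod hangs level, with ends at crop x 165 and 428 and the fingers at 298, so it is centred in the grip. I turn it in place.

send_rows:
  plan:
    - {"linear": [0, 0, 0], "delta_rot": [0, 0, 5], "fingers": 0.005}
    - {"linear": [0, 0, 0], "delta_rot": [0, 0, 7], "fingers": 0.005}
    - {"linear": [0, 0, 0], "delta_rot": [0, 0, 7], "fingers": 0.005}
    - {"linear": [0, 0, 0], "delta_rot": [0, 0, 7], "fingers": 0.005}
    - {"linear": [0, 0, 0], "delta_rot": [0, 0, 7], "fingers": 0.005}
    - {"linear": [0, 0, 0], "delta_rot": [0, 0, 7], "fingers": 0.005}
    - {"linear": [0, 0, 0], "delta_rot": [0, 0, 7], "fingers": 0.005}
    - {"linear": [0, 0, 0], "delta_rot": [0, 0, 7], "fingers": 0.005}
    - {"linear": [0, 0, 0], "delta_rot": [0, 0, 7], "fingers": 0.005}
    - {"linear": [0, 0, 0], "delta_rot": [0, 0, 7], "fingers": 0.005}
    - {"linear": [0, 0, 0], "delta_rot": [0, 0, 6], "fingers": 0.005}
    - {"linear": [0, 0, 0], "delta_rot": [0, 0, 3], "fingers": 0.005}

```text
clock: 18.62
position: [0.427, 0.2677, 0.154]
ee_rot: [0.01, 1.0, -0.002, -0.023]
contact_force: [0.7, -0.0, -2.1]
width: 0.0087
```

```bash
python3 go.py 0.630 -0.0017 0.17 -88.8
```

```text
t 18.62 pos [0.427  0.2677 0.154 ] w 0.0087 F [ 0.706  -0.0477 -2.1243] yawY -90.2565601276043
lin [ 0.2035  0.2687 -0.0199] rot [ 1.1055  2.6321 -1.4823] |d| 0.33767776346360184 q [0.4213 0.2759 1.7794 0.0009 1.1361 0.4258]
```

send_rows:
  plan:
    - {"linear": [0.015, 0.02, -0.01], "delta_rot": [0.4, 0.9, -0.4], "fingers": 0.005}
    - {"linear": [0.02, 0.026, -0.01], "delta_rot": [0.4, 0.9, -0.4], "fingers": 0.005}
    - {"linear": [0.02, 0.026, -0.005], "delta_rot": [0.3, 0.8, -0.4], "fingers": 0.005}
    - {"linear": [0.02, 0.026, 0], "delta_rot": [0, 0, -0.3], "fingers": 0.005}
    - {"linear": [0.02, 0.026, 0], "delta_rot": [0, 0, 0], "fingers": 0.005}
    - {"linear": [0.02, 0.026, 0], "delta_rot": [0, 0, 0], "fingers": 0.005}
    - {"linear": [0.02, 0.026, 0], "delta_rot": [0, 0, 0], "fingers": 0.005}
    - {"linear": [0.02, 0.026, 0], "delta_rot": [0, 0, 0], "fingers": 0.005}
    - {"linear": [0.02, 0.026, 0], "delta_rot": [0, 0, 0], "fingers": 0.005}
    - {"linear": [0.015, 0.02, 0], "delta_rot": [0, 0, 0], "fingers": 0.005}
    - {"linear": [0, 0, 0], "delta_rot": [0, 0, 0], "fingers": 0.005}
    - {"linear": [0, 0, 0], "delta_rot": [0, 0, 0], "fingers": 0.005}

```text
clock: 19.62
position: [0.615, 0.0098, 0.1461]
ee_rot: [0.002, 1.0, 0.012, -0.024]
contact_force: [-0.1, 0.6, -3.3]
width: 0.0088
```

```bash
python3 go.py 0.630 -0.0017 0.12 -88.8
```

```text
t 19.62 pos [0.615  0.0098 0.1461] w 0.0088 F [-0.1446  0.6062 -3.3039] yawY -88.67498298011117
lin [0.016  0.0118 0.0254] rot [0.1431 2.7553 0.1216] |d| 0.03226655802523215 q [-0.0927  0.4346  1.5448 -0.0085  1.2097 -0.1125]
```

send_rows:
  plan:
    - {"linear": [0.007, 0.006, 0.005], "delta_rot": [0.1, 1.0, 0.1], "fingers": 0.005}
    - {"linear": [0.007, 0.006, 0.005], "delta_rot": [0, 1.0, 0], "fingers": 0.005}
    - {"linear": [0.001, 0, 0.005], "delta_rot": [0, 0.8, 0], "fingers": 0.005}
    - {"linear": [0, 0, 0.005], "delta_rot": [0, 0, 0], "fingers": 0.005}
    - {"linear": [0, 0, 0], "delta_rot": [0, 0, 0], "fingers": 0.005}
    - {"linear": [0, 0, 0], "delta_rot": [0, 0, 0], "fingers": 0.005}

```text
clock: 20.12
position: [0.6224, 0.0012, 0.1148]
ee_rot: [-0.002, 1.0, 0.011, -0.009]
contact_force: [0.2, -0.5, -2.7]
width: 0.0088
```

```bash
python3 go.py 0.630 -0.0017 0.10 -88.8; python3 - <<'E'
from fit import *
np.set_printoptions(precision=4,suppress=True)
manip.get_image('side');m=mask('rod_mid','side')
y,x=np.nonzero(m);print(x.min(),x.max(),y.min(),y.max(),m.sum())
m2=mask('cradle','side');print(fit('cradle',{'side':m2},[.63,-.0017,.02]))
E
```

```text
t 20.12 pos [0.6224 0.0012 0.1148] w 0.0088 F [ 0.2108 -0.5063 -2.6535] yawY -88.70443805368045
lin [0.0078 0.0032 0.0146] rot [-0.1975  1.0059  0.0973] |d| 0.016860841135779816 q [-0.1104  0.458   1.5909  0.0012  1.1105 -0.1336]
340 352 168 203 243.0
(array([ 0.629 , -0.0004,  0.0013]), np.float64(0.18830620725478298))
```

send_rows:
  plan:
    - {"linear": [0.004, 0.0015, 0], "delta_rot": [-0.1, 0.5, 0.1], "fingers": 0.005}
    - {"linear": [0.004, 0.0015, 0.003], "delta_rot": [0, 0.5, 0], "fingers": 0.005}
    - {"linear": [0, 0, 0.003], "delta_rot": [0, 0, 0], "fingers": 0.005}
    - {"linear": [0, 0, 0], "delta_rot": [0, 0, 0], "fingers": 0.005}
    - {"linear": [0, 0, 0], "delta_rot": [0, 0, 0], "fingers": 0.005}

```text
clock: 20.68
position: [0.6336, -0.0018, 0.1108]
ee_rot: [-0.0, 1.0, 0.011, 0.004]
contact_force: [0.2, -0.7, -3.6]
width: 0.0088
```

```bash
python3 go.py 0.630 -0.0017 0.09 -88.8; python3 - <<'E'
from h import *
s=manip.get_image('side');t=manip.get_image('top')
c=lambda im,x,y,w=96,h=72:cv2.resize(im[y:y+h,x:x+w],(400,300),interpolation=cv2.INTER_CUBIC)
save('g8',np.hstack([c(s,305,160),c(t,255,125)]))
E
```

```text
t 20.68 pos [ 0.6336 -0.0018  0.1108] w 0.0088 F [ 0.2189 -0.7322 -3.5673] yawY -88.77274292443786
lin [-0.0038 -0.0001  0.0208] rot [-0.0277 -0.4578  0.0271] |d| 0.021147061979704732 q [-0.1134  0.465   1.5895  0.0018  1.0792 -0.1356]
```

View pics/g8.png

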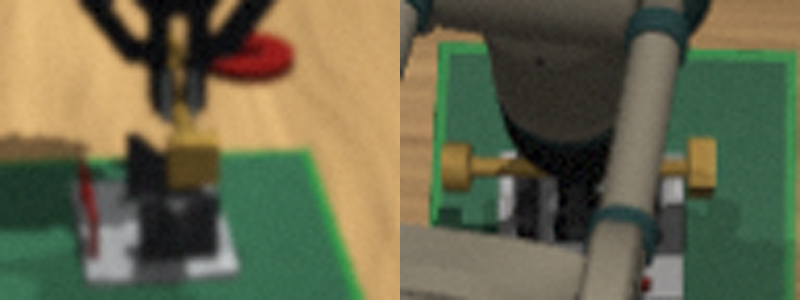

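```bash
python3 - <<'E'
from plane import *
s=manip.get_state();r=R.from_quat(np.array(s['ee_rot'])[[1,2,3,0]]);p=np.array(s['position'])
P=np.array([p+r.apply([0,y,.017]) for y in(.081,.073,-.073)]);print(P)
print('side',proj('side',P),'top',proj('top',P))
print(at('top',[[327.4,164.6],[268.2,164.6]],.094), 'obs side (351.3,198.4) front face')
E
```

```text
[[ 0.6353 -0.0827  0.0938]
 [ 0.6351 -0.0747  0.0938]
 [ 0.632   0.0712  0.0938]]
side [[351.8815 200.5015]
 [351.415  198.9319]
 [343.8012 173.3464]] top [[331.3955 165.1346]
 [328.1912 165.1154]
 [269.7287 164.845 ]]
[[ 0.6364 -0.0727  0.094 ]
 [ 0.6325  0.0751  0.094 ]] obs side (351.3,198.4) front face
```

Projection and picture agree within about 1 px, and the rod sits about 3 mm towards +y in the hand. I lower it in steps.

send_rows:
  plan:
    - {"linear": [-0.002, 0.001, 0.006], "delta_rot": [0, -0.2, 0], "fingers": 0.005}
    - {"linear": [-0.002, 0.001, 0.008], "delta_rot": [0, -0.2, 0], "fingers": 0.005}
    - {"linear": [0, 0, 0.007], "delta_rot": [0, 0, 0], "fingers": 0.005}
    - {"linear": [0, 0, 0], "delta_rot": [0, 0, 0], "fingers": 0.005}
    - {"linear": [0, 0, 0], "delta_rot": [0, 0, 0], "fingers": 0.005}

```text
clock: 21.2
position: [0.6287, -0.0041, 0.0873]
ee_rot: [-0.0, 1.0, 0.011, -0.0]
contact_force: [-0.1, -0.3, -2.4]
width: 0.0088
```

```bash
python3 go.py 0.630 -0.004 0.068 -88.8
```

```text
t 21.2 pos [ 0.6287 -0.0041  0.0873] w 0.0088 F [-0.1333 -0.3202 -2.3651] yawY -88.78423418675351
lin [ 0.0014 -0.0001  0.0193] rot [-0.037   0.0569  0.0158] |d| 0.019348405459458175 q [-0.1175  0.4856  1.621   0.0006  1.0361 -0.139 ]
```

send_rows:
  plan:
    - {"linear": [0.001, 0, 0.006], "delta_rot": [0, 0, 0], "fingers": 0.005}
    - {"linear": [0, 0, 0.006], "delta_rot": [0, 0, 0], "fingers": 0.005}
    - {"linear": [0, 0, 0.005], "delta_rot": [0, 0, 0], "fingers": 0.005}
    - {"linear": [0, 0, 0.002], "delta_rot": [0, 0, 0], "fingers": 0.005}
    - {"linear": [0, 0, 0], "delta_rot": [0, 0, 0], "fingers": 0.005}
    - {"linear": [0, 0, 0], "delta_rot": [0, 0, 0], "fingers": 0.005}

```text
clock: 21.7
position: [0.6296, -0.004, 0.0654]
ee_rot: [-0.0, 1.0, 0.011, -0.001]
contact_force: [0.2, -0.0, -3.3]
width: 0.0087
```

```bash
python3 go.py 0.630 -0.004 0.062 -88.8
```

```text
t 21.7 pos [ 0.6296 -0.004   0.0654] w 0.0087 F [ 0.2303 -0.0152 -3.2707] yawY -88.78475645061856
lin [ 0.0004 -0.      0.0034] rot [-0.0502  0.1218  0.0153] |d| 0.003470777034936429 q [-0.1172  0.5101  1.641   0.0007  0.9927 -0.1387]
```

send_rows:
  plan:
    - {"linear": [0, 0, 0.001], "delta_rot": [0, 0, 0], "fingers": 0.005}
    - {"linear": [0, 0, 0.001], "delta_rot": [0, 0, 0], "fingers": 0.005}
    - {"linear": [0, 0, 0], "delta_rot": [0, 0, 0], "fingers": 0.005}
    - {"linear": [0, 0, 0.001], "delta_rot": [0, 0, 0], "fingers": 0.005}
    - {"linear": [0, 0, 0], "delta_rot": [0, 0, 0], "fingers": 0.005}

```text
clock: 22.12
position: [0.6302, -0.004, 0.063]
ee_rot: [-0.0, 1.0, 0.011, -0.0]
contact_force: [-0.9, -0.2, -1.7]
width: 0.0087
```

send_rows:
  plan:
    - {"linear": [0, 0, 0.001], "delta_rot": [0, 0, 0], "fingers": 0.005}
    - {"linear": [0, 0, 0.001], "delta_rot": [0, 0, 0], "fingers": 0.005}
    - {"linear": [0, 0, 0], "delta_rot": [0, 0, 0], "fingers": 0.005}

```text
clock: 22.37
position: [0.6304, -0.0041, 0.0621]
ee_rot: [-0.0, 1.0, 0.011, 0.0]
contact_force: [-0.6, -0.2, -3.3]
width: 0.0086
```

send_rows:
  plan:
    - {"linear": [0, 0, 0.001], "delta_rot": [0, 0, 0], "fingers": 0.005}
    - {"linear": [0, 0, 0.001], "delta_rot": [0, 0, 0], "fingers": 0.005}
    - {"linear": [0, 0, 0], "delta_rot": [0, 0, 0], "fingers": 0.005}
    - {"linear": [0, 0, 0], "delta_rot": [0, 0, 0], "fingers": 0.005}

```text
clock: 22.7
position: [0.6305, -0.004, 0.0622]
ee_rot: [-0.0, 1.0, 0.011, 0.001]
contact_force: [-1.0, -0.2, -2.1]
width: 0.009
```

send_rows:
  plan:
    - {"linear": [0, 0, 0.002], "delta_rot": [0, 0, 0], "fingers": 0.005}
    - {"linear": [0, 0, 0.002], "delta_rot": [0, 0, 0], "fingers": 0.005}

```text
clock: 22.87
position: [0.6306, -0.004, 0.0618]
ee_rot: [0.0, 1.0, 0.011, 0.001]
contact_force: [-5.4, 0.5, 15.7]
width: 0.0086
```

send_rows:
  plan:
    - {"linear": [0, 0, 0], "delta_rot": [0, 0, 0], "fingers": 0.005}

```text
clock: 22.95
position: [0.6306, -0.0041, 0.0625]
ee_rot: [0.0, 1.0, 0.011, 0.002]
contact_force: [0.0, -0.0, -3.1]
width: 0.009
```

Firm contact came at TCP z = 0.062, exactly the predicted seat height. I release gradually and rise.

send_rows:
  plan:
    - {"linear": [0, 0, 0.0005], "delta_rot": [0, 0, 0], "fingers": 0.012}
    - {"linear": [0, 0, 0], "delta_rot": [0, 0, 0], "fingers": 0.018}
    - {"linear": [0, 0, 0], "delta_rot": [0, 0, 0], "fingers": 0.024}
    - {"linear": [0, 0, 0], "delta_rot": [0, 0, 0], "fingers": 0.03}
    - {"linear": [0, 0, 0], "delta_rot": [0, 0, 0], "fingers": 0.03}
    - {"linear": [0, 0, 0], "delta_rot": [0, 0, 0], "fingers": 0.03}
  force: 20

```text
clock: 23.45
position: [0.6323, -0.0043, 0.0616]
ee_rot: [0.0, 1.0, 0.011, 0.003]
contact_force: [-0.1, -0.4, -0.2]
width: 0.0302
```

send_rows:
  plan:
    - {"linear": [0, 0, -0.006], "delta_rot": [0, 0, 0], "fingers": 0.03}
    - {"linear": [0, 0, -0.012], "delta_rot": [0, 0, 0], "fingers": 0.03}
    - {"linear": [0, 0, -0.02], "delta_rot": [0, 0, 0], "fingers": 0.03}
    - {"linear": [0, 0, -0.03], "delta_rot": [0, 0, 0], "fingers": 0.03}
    - {"linear": [0, 0, -0.03], "delta_rot": [0, 0, 0], "fingers": 0.03}
    - {"linear": [-0.02, 0, -0.03], "delta_rot": [0, 0, 0], "fingers": 0.03}
    - {"linear": [-0.035, 0, 0], "delta_rot": [0, 0, 0], "fingers": 0.03}
    - {"linear": [-0.035, 0, 0], "delta_rot": [0, 0, 0], "fingers": 0.03}
    - {"linear": [-0.035, 0, 0], "delta_rot": [0, 0, 0], "fingers": 0.03}
    - {"linear": [-0.035, 0, 0], "delta_rot": [0, 0, 0], "fingers": 0.03}
    - {"linear": [-0.03, 0, 0], "delta_rot": [0, 0, 0], "fingers": 0.03}
    - {"linear": [0, 0, 0], "delta_rot": [0, 0, 0], "fingers": 0.03}

```text
clock: 24.45
position: [0.4365, -0.0084, 0.1964]
ee_rot: [0.001, 1.0, 0.011, 0.006]
contact_force: [-0.3, -1.4, -0.4]
width: 0.0297
```

send_rows:
  plan:
    - {"linear": [0, 0, 0], "delta_rot": [0, 0, 0], "fingers": 0.03}
    - {"linear": [0, 0, 0], "delta_rot": [0, 0, 0], "fingers": 0.03}

```text
clock: 24.62
position: [0.4355, -0.0084, 0.1978]
ee_rot: [0.001, 1.0, 0.011, 0.007]
contact_force: [-0.2, 0.5, -0.6]
width: 0.03
```

```bash
python3 - <<'E'
from fit import *
np.set_printoptions(precision=4,suppress=True)
s=manip.get_image('side');t=manip.get_image('top')
c=lambda im,x,y,w=96,h=72:cv2.resize(im[y:y+h,x:x+w],(400,300),interpolation=cv2.INTER_CUBIC)
save('g9',np.vstack([np.hstack([c(s,305,160),c(t,255,125)]),np.hstack([c(s,220,150,256,192),c(t,240,100,256,192)])]))
for k,z,i in(('rod_mid',.03,[.63,0,1.59]),):
    for cam in('top','side'):
        m=mask(k,cam,(306,172) if cam=='top' else (345,195))
        if m is not None: print(cam,fit(k,{cam:m},i,z))
m=mask('cradle','top');print(fit('cradle',{'top':m},[.63,0,.02]))
E
```

```text
side (array([ 0.6288, -0.0006,  1.587 ]), np.float64(0.10250725440970287))
(array([ 0.6302, -0.003 ,  0.0267]), np.float64(0.18492687631110616))
```

View pics/g9.png

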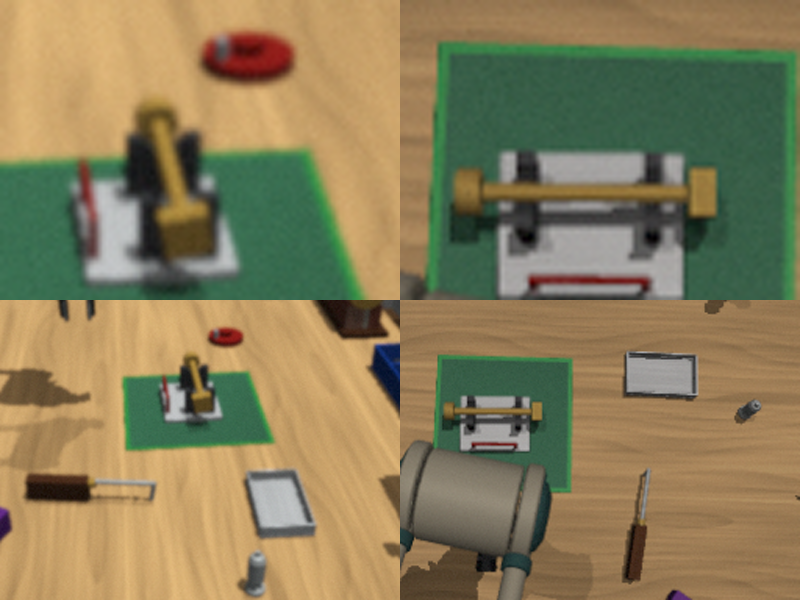

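The rod lies in both Vs, with the piston at crop (467,191) and the crosshead at (703,191). The cradle is wholly on the mat. The hook stands on the desk well clear, and the disc, tray and whistle are in place. I'm handing the job in.

```bash
python3 -c "
from rig import manip
print(manip.sign_off(), manip.get_state()['clock'])"
```

```text
the job is handed in; nothing more can be done
the job is handed in; nothing more can be done
```

The job is done and handed in, after about 25 s of the 72 s allowed. I hooked the cradle's pull bar with the wooden hook, dragged the cradle onto the mat, stood the hook back on the desk, and lowered the rod into both Vs.

**Last checks**
- **Rod:** it met firm contact at exactly the predicted seat height, with a brief 16 N as I pressed to confirm. The final pictures show it lying in both Vs. The side-camera fit puts its middle at (0.629, -0.001), about 2 mm from the cradle's centre at (0.630, -0.002). The network found no rod in the final top picture, so I checked that view by eye only.
- **Cradle:** it stands wholly on the mat, turned about 1°, with at least 45 mm of mat on every side.
- **Hook and bystanders:** the hook stands upright, clear of the cradle. The disc, tray and whistle look unmoved.

**What disagreed**
- The hook slid about 6 mm while I gripped it, and I corrected for that before hooking the bar.
- The final top-view cradle fit was poor (error 0.18) because the rod and arm hid part of it, but it agrees with the earlier clean fit (0.03).
- The gripper read 9 mm on the 12 mm shank, although the rod hung level and did not slip.

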